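Nest the washed food tubs

TASK

The three round plastic food tubs are washed and empty: nest them for putting away, the middle-sized tub inside the largest and the smallest inside the middle-sized one. Set each one in gently, not dropped, so that it sits level and fully down on the floor of the tub around it, and leave the nest standing upright on the desk. Leave the mug, jar, tumbler, spoon, calculator and bottle where they are.

Things in the scene. Friction and masses are not known exactly. Their poses are not given: they have to be found in the camera images.
- tub_large: Largest of 3 open round off-white plastic food tubs, standing upright; about 0.19 kg. Rim 220 mm outer diameter, height 84, foot 176 mm. The rim is an upright collar 8 mm thick, 16 mm tall (mouth 204 mm); below it a 3 mm wall tapers to a flat floor 4 mm thick, 168 mm across inside. Too wide to span: grip the rim, one finger inside, one outside. Origin: centre of underside; z up.
- tub_medium: Middle tub of the set, same plastic and form, about 0.10 kg, upright. Rim 150 mm outer diameter, height 80, foot 116 mm; rim collar 8 mm thick, 16 mm tall (mouth 134 mm), wall 3 mm, floor 4 mm thick, 109 mm across inside. Nested and centred its rim is level with the large tub's, with a 27 mm gap between the collars all round. Origin: centre of underside; z up.
- tub_small: Smallest tub of the set, same plastic and form, about 0.045 kg, upright. Rim 84 mm outer diameter, height 76, foot 62 mm; rim collar 8 mm thick, 16 mm tall (mouth 68 mm), wall 3 mm, floor 4 mm. Nested and centred its rim is level with the medium tub's, with a 25 mm gap between the collars all round. Origin: centre of underside; z up. Every tub's mass may be 30 % off.
- mug: Bystander: green ceramic mug, 74 mm diameter, 90 mm tall, handle on its own +y side reaching 74 mm from the axis. Origin: centre of the underside.
- jar: Bystander: closed jar with a red cap, 69 mm diameter, 106 mm tall. Origin: centre of the underside.
- tumbler: Bystander: steel drinking tumbler, 71 mm diameter at the rim, 96 mm tall, open. Origin: centre of the underside.
- spoon: Bystander: steel spoon lying flat, 152 mm long, 8 mm high; along its x it reaches from -96 mm (handle end) to +56 mm (bowl end). Origin: on the desk under that point of its length.
- calculator: Bystander: dark pocket calculator lying flat, 130 mm (its x) by 76 mm, 16 mm high. Origin: centre of the underside.
- bottle: Bystander: blue water bottle with a black cap, 71 mm diameter, 214 mm tall. Origin: centre of the underside.
Mind the look-alikes: they are no part of the job. What is shaped like the tub_medium but green or turquoise is not meant. Leave any green look-alike of the tub_large alone.

How it is judged (in metres and radians):
At the end, for the whole second after the job is handed in: The large tub stands on the desk, the medium tub on the floor inside it and the small tub on the floor inside the medium one, each within 4 mm of resting on that floor and 3 degrees of upright, all at rest; sideways they may lie anywhere the tub around them allows (height (world z) of tub_large between -0.004 and 0.006 m and angle between each of tub_large, tub_medium, tub_small's own z axis and vertical below 0.06 rad and horizontal distance between tub_medium and tub_large below 0.035 m and z of tub_medium in the frame of tub_large between 0.001 and 0.008 m and horizontal distance between tub_small and tub_medium below 0.032 m and z of tub_small in the frame of tub_medium between 0.001 and 0.008 m and linear speed of each of tub_large, tub_medium, tub_small below 0.02 m/s); the robot touches nothing.
It fails at once if a bystander is knocked over (angle between any of mug, jar, tumbler, bottle's own z axis and vertical above 0.35 rad).
It fails at once if a bystander is shifted by more than 30 mm (distance of any of mug, jar, tumbler, spoon, calculator, bottle from where it was at the start of the episode above 0.03 m).
It fails at once if a tub is dropped into another (from more than about 20 mm) instead of being set in ((horizontal distance between tub_medium and tub_large below 0.05 m and z of tub_medium in the frame of tub_large between 0.008 and 0.06 m and linear speed of tub_medium above 0.6 m/s) or (horizontal distance between tub_small and tub_medium below 0.045 m and z of tub_small in the frame of tub_medium between 0.008 and 0.06 m and linear speed of tub_small above 0.6 m/s)).
It also fails if it takes over 64 s, if anything falls off the work surface, if the arm or the gripper's body presses on something with over 40 N, if the wrist force passes 120 N, or if a joint passes its speed limit or range.

ROBOT

A 6-joint arm with a two-finger parallel gripper is mounted at the origin on the work surface. World frame = base frame: x ahead of the robot, y to its left, z up, the work surface at z = 0. Lengths are in m, angles in degrees, forces in N, time in s.
With the tool pointing down it reaches from about 0.2 to 0.875 m from the base axis. Payload 3.4 kg.
Tool frame: the origin (TCP) lies between the finger pads; the fingertips stand env.nose_length ahead of it and the grasp point (between the pads) lies 5 mm behind it (env.nose_length is the distance from the TCP to the fingertips, in m); z points along the fingers, x is the direction in which the jaws open and shut, and the axes are right-handed (so a half turn about z gives the same grasp; the last joint's range is limited). The gripper opens to 94 mm and grips with 3 to 60 N. Pads are 16 mm wide; open, the fingers measure 119 mm over their backs; the gripper's body (75 mm by 177 mm) begins 78 mm behind the grasp point.
Start: joints at [64.63, 15.808, 86.224, -0, 77.962, -6.933], TCP at [0.182, 0.546, 0.219] pointing down, gripper open.
Joint ranges: [-165.64, 165.64], [-43.16, 119.46], [12.63, 154.43], [-67.54, 247.53], [6.08, 155.33], [-154.97, 154.97]. Speed limits (degrees/s): [147.25, 147.25, 180, 180, 180, 180].

INTERFACE

Orientations are given as a 3x3 rotation matrix whose columns are the frame's x, y, z axes.
In Python, from rig import env gives the robot as it stands.
- The arm moves only by the tool send_rows, never from a script. Its argument "motion" is a list of rows, each an object of numbers: "grip": the opening, from 0 (shut) to 1 (fully open); "tx", "ty", "tz": the shift along the tool's x, y, z as a fraction of full scale; "rx", "ry", "rz": the turn, a rotation vector about the tool's x, y, z as a fraction of full scale. A call has 1 to 10 rows; each row is the pose to reach, as a shift and turn from the pose measured when the call began, along the tool's axes at that moment, turning the shorter way round; what a row does not reach only later rows make up. Full scale, the value 1, is 1 m for a shift and 180 degrees for a turn. A row lasts 1/8 s, in which the tool goes at most 62.5 mm and 10.7 degrees, less where a joint would pass 70% of its speed; a pose out of reach is approached as far as the arm can. A call with a number of a shift or a turn outside -1 to 1 is refused whole. A call with a gripper value outside its range is refused whole. The fingers move at their own pace and stop on an object; the grip force is fixed at half the most. Time passes only in rows, so rows that repeat a pose let the fingers close. It gives the time, the measured TCP pose, the force and the opening at its end, in the units of the state.
- env.state(): the state, without advancing time (a new reading comes with each control period).
- env.grab_frame(name): name is "scene" or "top" or "wrist"; returns a dict with "color" (480x640x3 uint8, red, green, blue), "K" (3x3 intrinsics, pixels), "T" (4x4, takes a point from camera to world coordinates). Camera axes: x right, y down, z forward; pixel columns grow to the right and rows downward; lengths in m; the calibration is good to about 2 mm. The wrist camera is an equidistant fisheye: a pixel r from the principal point sees the ray r / f radians off the axis. A picture is of the moment at which its call begins. There is no depth.
- env.hand_in(): hands the job in, once; it reports no verdict.
Trained networks look in a picture, given as the dict that the camera call returned (one of the last four; its "shot" number tells which), for a name from the list of things; names that differ only in an ending like _2 or _b are one class to them, and where a whole thing is asked for, a point or a joint stands for the part that bears it (a point fixed in the world has none). Each returns a list of dicts, best first, with "p" (0 to 1); they miss things now and then, are a little off and sometimes report something else, mostly with a low value. They report only what shows in the picture. A call takes as long as a camera call. They do not tell look-alikes from the thing itself.
- env.spot_in(picture, target): "box" ([left, top, width, height] in pixels, round what is visible of it).
- env.tip_of(picture, target): "centre" ([row, column] in pixels: a listed point, or the origin of a listed thing).
The state is a dict: "time": time; "joint_pos": joint angles; "dq": joint speeds; "effort": joint torques, N m; "ee_pos": TCP position; "eef_rot": TCP orientation; "force": force on the tool from outside, world axes, zero at the start; "torque": the same for the moment, N m; "width": opening from 0.0 (shut) to 1.0 (fully open).
Only numpy, scipy, OpenCV 4.12 (cv2) and the standard library are available. Lean on these libraries where they do the work, as an engineer would, in place of code of your own. Each camera call takes 0.05 s, during which the arm holds its last target. There are 200 camera calls.

## Working session

There is one attempt and no reset: what is moved stays moved. The work goes in short steps, Python scripts to look and compute and a tool call to move; the robot and the scene stay as the last step left them, time stands still between calls to the robot, and variables do not carry over. Pictures are saved under pics/ and viewed, about 8 in all and at most 12, crops included, and the job is handed in when it is done.

Besides the shell and the picture viewer there is one more tool, called after ">>>" by a JSON object that holds its "method" and its "body". send_rows: Moves the arm, as the interface text tells. Its arguments: {"type":"object","properties":{"motion":{"type":"array"}},"required":["motion"]}

```bash
mkdir -p pics; ls; python3 - <<'E'
from rig import env
import cv2,numpy as np
print(env.nose_length); s=env.state(); print({k:np.round(v,3).tolist() for k,v in s.items()})
ims=[]
for n in ["top","scene"]:
    p=env.grab_frame(n); print(n,p["K"].round(1).tolist(),p["T"].round(3).tolist())
    ims.append(p["color"][:,:,::-1])
    for t in ["tub_large","tub_medium","tub_small","mug","jar","tumbler","spoon","calculator","bottle"]:
        print(t,[(np.round(d["box"]).tolist(),round(d["p"],2)) for d in env.spot_in(p,t)][:4],[(np.round(d["centre"],1).tolist(),round(d["p"],2)) for d in env.tip_of(p,t)][:3])
cv2.imwrite("pics/top0.png",ims[0]);cv2.imwrite("pics/scene0.png",ims[1])
E
```

```text
pics
0.014
{'time': 0.0, 'joint_pos': [64.631, 15.848, 86.293, -0.003, 77.961, -6.933], 'dq': [0.066, -0.052, 0.058, -0.079, -0.045, -0.038], 'effort': [0.003, -40.459, -23.723, 0.07, 0.034, -0.0], 'ee_pos': [0.182, 0.545, 0.219], 'eef_rot': [[0.316, 0.949, -0.001], [0.949, -0.316, -0.002], [-0.002, -0.0, -1.0]], 'force': [-0.217, -0.139, 0.05], 'torque': [0.031, -0.003, 0.015], 'width': 1.001}
top [[484.9, 0.0, 327.7], [0.0, 484.9, 244.8], [0.0, 0.0, 1.0]] [[-0.011, -0.983, 0.183, 0.276], [-1.0, 0.013, 0.012, -0.118], [-0.014, -0.183, -0.983, 1.255], [0.0, 0.0, 0.0, 1.0]]
tub_large [([380.0, 192.0, 89.0, 87.0], 0.86), ([390.0, 322.0, 92.0, 99.0], 0.68)] [([242.3, 418.0], 0.94), ([370.4, 428.3], 0.79)]
tub_medium [([249.0, 172.0, 61.0, 60.0], 0.97), ([113.0, 163.0, 66.0, 56.0], 0.9), ([308.0, 93.0, 60.0, 57.0], 0.67)] [([130.2, 336.0], 0.98), ([198.8, 156.2], 0.98), ([206.3, 280.8], 0.76)]
tub_small [([130.0, 238.0, 40.0, 32.0], 0.8)] [([258.3, 155.8], 0.68)]
mug [([206.0, 298.0, 43.0, 30.0], 0.88)] [([315.3, 228.3], 0.6)]
jar [([195.0, 151.0, 33.0, 36.0], 0.86), ([206.0, 299.0, 42.0
[... 680 characters left out ...]
, ([342.0, 197.0, 53.0, 53.0], 0.79), ([367.0, 266.0, 62.0, 62.0], 0.62), ([415.0, 186.0, 27.0, 38.0], 0.45)] [([235.1, 364.1], 0.88), ([184.4, 436.8], 0.78), ([308.2, 394.0], 0.75)]
tub_small [([387.0, 138.0, 23.0, 31.0], 0.59)] [([162.1, 394.8], 0.67)]
mug [([304.0, 140.0, 35.0, 33.0], 0.67), ([413.0, 188.0, 27.0, 40.0], 0.66)] [([169.4, 326.6], 0.68)]
jar [([417.0, 188.0, 25.0, 37.0], 0.73)] [([218.4, 426.8], 0.74)]
tumbler [([321.0, 268.0, 29.0, 38.0], 0.7)] [([302.0, 336.0], 0.93)]
spoon [([228.0, 218.0, 48.0, 11.0], 0.61)] [([222.6, 256.4], 0.78)]
calculator [([319.0, 265.0, 30.0, 44.0], 0.26)] [([202.7, 304.4], 0.7)]
bottle [([121.0, 257.0, 48.0, 64.0], 0.57)] [([313.3, 155.5], 0.72)]
```

View pics/top0.png

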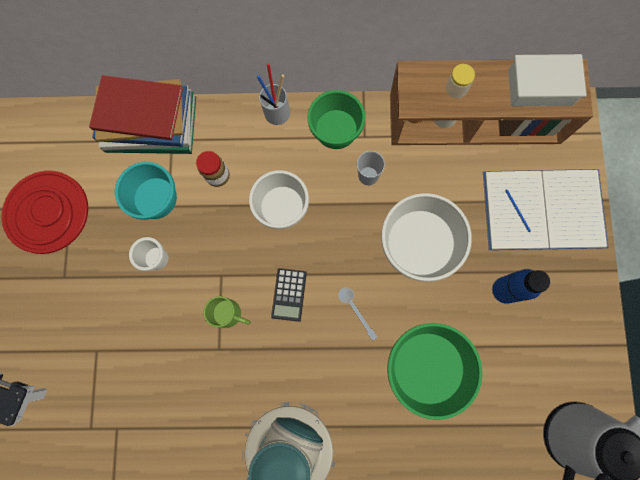

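View pics/scene0.png

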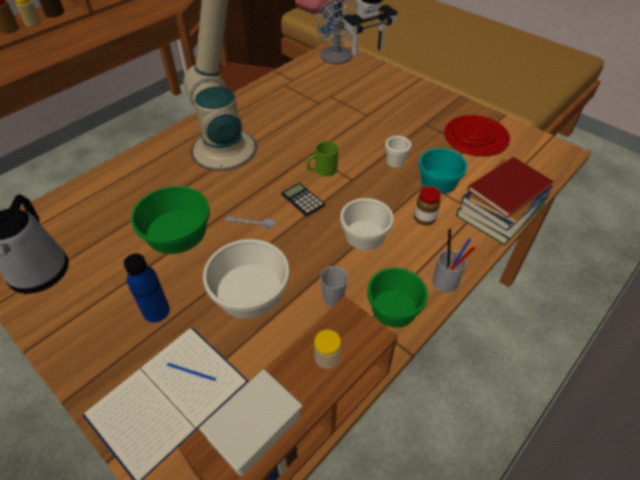

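Top view: off-white tubs are the large at (row 237, col 426), medium at (199, 279) and small at (254, 149). The look-alikes are the green large (370, 434), green medium (119, 336) and turquoise medium (190, 146). The off-white ones fit the description. I'll measure them now and confirm in a crop.

```bash
cat > h.py <<'E'
from rig import env
import cv2,numpy as np
from scipy.optimize import least_squares
D={"tub_large":(.220,.084,.176),"tub_medium":(.150,.080,.116),"tub_small":(.084,.076,.062)}
def proj(p,P):
    R=p["T"]; q=(np.asarray(P)-R[:3,3])@R[:3,:3]; u=q@p["K"].T; return u[:,:2]/u[:,2:]
def backproj(p,rc,z):
    d=p["T"][:3,:3]@np.linalg.inv(p["K"])@[rc[1],rc[0],1]; o=p["T"][:3,3]; return o+d*(z-o[2])/d[2]
a=np.linspace(0,2*np.pi,120)
def hull(p,n,xy,z=0):
    d,h,f=D[n]; P=[np.c_[xy[0]+r*np.cos(a),xy[1]+r*np.sin(a),0*a+zz+z] for r,zz in((d/2,h),(d/2,h-.016),(f/2,0))]
    return cv2.convexHull(proj(p,np.vstack(P)).astype(np.float32))
def mask(p,rc,rad):
    hsv=cv2.cvtColor(p["color"],cv2.COLOR_RGB2HSV)
    m=((hsv[...,1]<60)&(hsv[...,2]>90)).astype(np.uint8)
    k=np.zeros_like(m); cv2.circle(k,(int(rc[1]),int(rc[0])),int(rad),1,-1); m&=k
    n,l,s,c=cv2.connectedComponentsWithStats(m); i=1+np.argmax(s[1:,4])
    ct,_=cv2.findContours((l==i).astype(np.uint8),cv2.RETR_EXTERNAL,cv2.CHAIN_APPROX_NONE)
    return cv2.convexHull(max(ct,key=len)).astype(np.float32)
def cen(c):
    m=cv2.moments(c); return np.array([m["m10"],m["m01"]])/m["m00"]
def fit(p,n,rc,rad,z=0):
    c=mask(p,rc,rad); g=backproj(p,rc,.05)[:2]
    r=least_squares(lambda x:cen(hull(p,n,x,z))-cen(c),g,diff_step=1e-3)
    return r.x,cv2.contourArea(c),cv2.contourArea(hull(p,n,r.x,z)),c,hull(p,n,r.x,z)
E
python3 - <<'E'
from h import *
G={"top":{"tub_large":(237,426,52),"tub_medium":(199,279,37),"tub_small":(254,149,24)},"scene":{"tub_large":(277,247,52),"tub_medium":(223,367,36),"tub_small":(151,398,20)}}
out=[]
for c in G:
    p=env.grab_frame(c); im=cv2.resize(p["color"][:,:,::-1],None,fx=3,fy=3)
    for n,(r,q,rad) in G[c].items():
        x,A,B,ct,hl=fit(p,n,(r,q),rad); print(c,n,x.round(4),A,B)
        cv2.polylines(im,[(hl*3+1).astype(int)],True,(0,0,255),1);cv2.polylines(im,[(ct*3+1).astype(int)],True,(255,0,0),1)
    if c=="top": cv2.imwrite("pics/crop.png",cv2.resize(im[420:870,330:1450],(800,321)))
    if c=="top":
      for n,rc,z in [("mug",(315,228),.0),("jar",(174.6,216.6),0),("tumbler",(176.7,368),0),("bottle",(291.4,502),0),("spoon",(308,356),0),("calc",(292,288),0),("greenL",(370,428),0),("greenM",(130,336),0),("turq",(199,156),0),("shelf front",(145,395),0)]: print(n,backproj(p,rc,z)[:2].round(3))
E
```

```text
top tub_large [ 0.5138 -0.346 ] 6223.0 6269.464470829116
top tub_medium [0.6165 0.0195] 2731.0 2775.2140423505334
top tub_small [0.4815 0.3495] 1019.0 1054.8087233514525
mug [0.33  0.156]
jar [0.708 0.197]
tumbler [ 0.696 -0.213]
bottle [ 0.382 -0.55 ]
spoon [ 0.344 -0.173]
calc [0.388 0.002]
greenL [ 0.188 -0.35 ]
greenM [ 0.832 -0.129]
turq [0.642 0.359]
shelf front [ 0.785 -0.289]
scene tub_large [ 0.5141 -0.3431] 4879.5 5271.516797830933
scene tub_medium [0.6172 0.0226] 1951.0 2165.208239090629
scene tub_small [0.4826 0.3532] 529.5 662.6000108902808
```

View pics/crop.png

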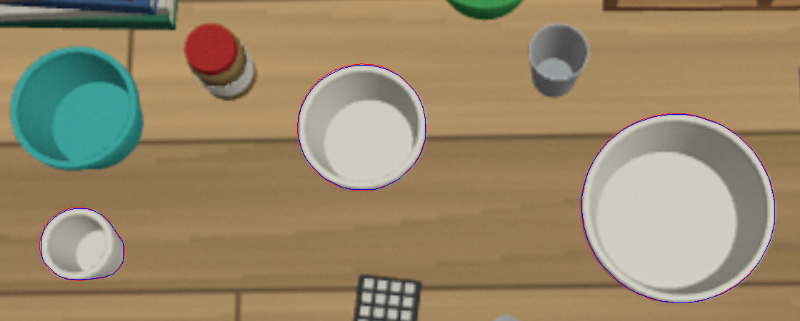

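The crop confirms off-white large (0.514, -0.345), medium (0.617, 0.020) and small (0.482, 0.350), and the model outlines overlap the seen ones. I'll go above the medium tub's rim point at the current jaw azimuth (71.6°).

>>> {"method": "send_rows", "body": {"motion": [{"tx": -0.291,"ty": 0.579,"tz": 0.05,"grip": 0.5},{"tx": -0.291,"ty": 0.579,"tz": 0.05,"grip": 0.5},{"tx": -0.291,"ty": 0.579,"tz": 0.05,"grip": 0.5},{"tx": -0.291,"ty": 0.579,"tz": 0.05,"grip": 0.5},{"tx": -0.291,"ty": 0.579,"tz": 0.05,"grip": 0.5},{"tx": -0.291,"ty": 0.579,"tz": 0.05,"grip": 0.5},{"tx": -0.291,"ty": 0.579,"tz": 0.05,"grip": 0.5},{"tx": -0.291,"ty": 0.579,"tz": 0.05,"grip": 0.5},{"tx": -0.291,"ty": 0.579,"tz": 0.05,"grip": 0.5},{"tx": -0.291,"ty": 0.579,"tz": 0.05,"grip": 0.5}]}}

```text
validation failed for argument at $.mo...
```

>>> {"method": "send_rows", "body": {"motion": [{"tx": -0.291,"ty": 0.579,"tz": 0.05,"rx": 0,"ry": 0,"rz": 0,"grip": 0.5},{"tx": -0.291,"ty": 0.579,"tz": 0.05,"rx": 0,"ry": 0,"rz": 0,"grip": 0.5},{"tx": -0.291,"ty": 0.579,"tz": 0.05,"rx": 0,"ry": 0,"rz": 0,"grip": 0.5},{"tx": -0.291,"ty": 0.579,"tz": 0.05,"rx": 0,"ry": 0,"rz": 0,"grip": 0.5},{"tx": -0.291,"ty": 0.579,"tz": 0.05,"rx": 0,"ry": 0,"rz": 0,"grip": 0.5},{"tx": -0.291,"ty": 0.579,"tz": 0.05,"rx": 0,"ry": 0,"rz": 0,"grip": 0.5},{"tx": -0.291,"ty": 0.579,"tz": 0.05,"rx": 0,"ry": 0,"rz": 0,"grip": 0.5},{"tx": -0.291,"ty": 0.579,"tz": 0.05,"rx": 0,"ry": 0,"rz": 0,"grip": 0.5},{"tx": -0.291,"ty": 0.579,"tz": 0.05,"rx": 0,"ry": 0,"rz": 0,"grip": 0.5},{"tx": -0.291,"ty": 0.579,"tz": 0.05,"rx": 0,"ry": 0,"rz": 0,"grip": 0.5}]}}

```text
time: 3.25
ee_pos: [0.623, 0.1024, 0.1713]
eef_rot: [[0.317, 0.949, 0.001], [0.949, -0.317, 0.0], [0.001, 0.0, -1.0]]
force: [0.2, 0.4, 0.7]
width: 0.498
```

>>> {"method": "send_rows", "body": {"motion": [{"tx": -0.0095,"ty": 0.02,"tz": 0.02,"rx": 0,"ry": 0,"rz": 0,"grip": 0.5},{"tx": -0.0095,"ty": 0.02,"tz": 0.04,"rx": 0,"ry": 0,"rz": 0,"grip": 0.5},{"tx": -0.0095,"ty": 0.02,"tz": 0.06,"rx": 0,"ry": 0,"rz": 0,"grip": 0.5},{"tx": -0.0095,"ty": 0.02,"tz": 0.06,"rx": 0,"ry": 0,"rz": 0,"grip": 0.5}]}}

```text
time: 3.75
ee_pos: [0.6368, 0.0876, 0.109]
eef_rot: [[0.316, 0.949, -0.005], [0.949, -0.316, 0.001], [-0.001, -0.005, -1.0]]
force: [-1.1, -0.4, 0.7]
width: 0.499
```

```bash
python3 - <<'E'
from h import *
s=env.state(); print(s["ee_pos"].round(4) if hasattr(s["ee_pos"],"round") else s["ee_pos"])
p=env.grab_frame("wrist"); cv2.imwrite("pics/w1.png",p["color"][:,:,::-1])
E
```

```text
[0.6368 0.0876 0.109 ]
```

View pics/w1.png

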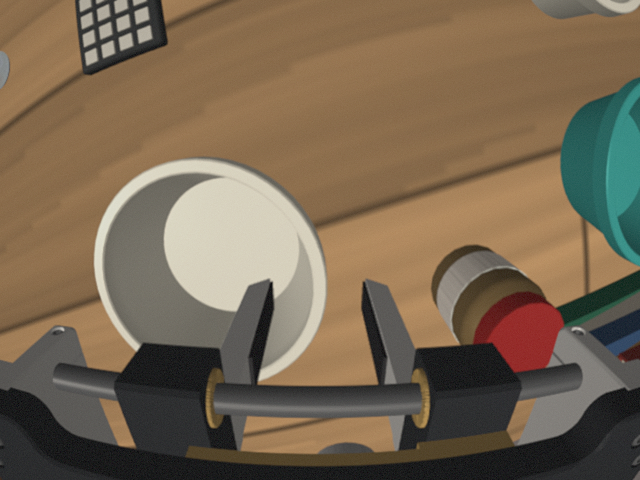

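The wrist picture shows the medium rim at col ~315, between the fingertips (cols 270 and 370). I'll descend and close.

>>> {"method": "send_rows", "body": {"motion": [{"tx": 0,"ty": 0.002,"tz": 0.015,"rx": 0,"ry": 0,"rz": 0,"grip": 0.5},{"tx": 0,"ty": 0.002,"tz": 0.03,"rx": 0,"ry": 0,"rz": 0,"grip": 0.5},{"tx": 0,"ty": 0.002,"tz": 0.035,"rx": 0,"ry": 0,"rz": 0,"grip": 0.5},{"tx": 0,"ty": 0.002,"tz": 0.035,"rx": 0,"ry": 0,"rz": 0,"grip": 0.3},{"tx": 0,"ty": 0.002,"tz": 0.035,"rx": 0,"ry": 0,"rz": 0,"grip": 0.15},{"tx": 0,"ty": 0.002,"tz": 0.035,"rx": 0,"ry": 0,"rz": 0,"grip": 0},{"tx": 0,"ty": 0.002,"tz": 0.035,"rx": 0,"ry": 0,"rz": 0,"grip": 0},{"tx": 0,"ty": 0.002,"tz": 0.035,"rx": 0,"ry": 0,"rz": 0,"grip": 0},{"tx": 0,"ty": 0.002,"tz": 0.035,"rx": 0,"ry": 0,"rz": 0,"grip": 0}]}}

```text
time: 4.92
ee_pos: [0.6397, 0.0871, 0.0758]
eef_rot: [[0.316, 0.949, -0.002], [0.949, -0.316, 0.001], [0.0, -0.002, -1.0]]
force: [-1.0, 0.5, 2.6]
width: 0.09
```

>>> {"method": "send_rows", "body": {"motion": [{"tx": 0,"ty": 0,"tz": -0.02,"rx": 0,"ry": 0,"rz": 0,"grip": 0},{"tx": 0,"ty": 0,"tz": -0.05,"rx": 0,"ry": 0,"rz": 0,"grip": 0},{"tx": 0,"ty": 0,"tz": -0.09,"rx": 0,"ry": 0,"rz": 0,"grip": 0},{"tx": 0,"ty": 0,"tz": -0.12,"rx": 0,"ry": 0,"rz": 0,"grip": 0},{"tx": 0,"ty": 0,"tz": -0.12,"rx": 0,"ry": 0,"rz": 0,"grip": 0},{"tx": 0,"ty": 0,"tz": -0.12,"rx": 0,"ry": 0,"rz": 0,"grip": 0}]}}

```text
time: 5.68
ee_pos: [0.639, 0.0869, 0.1942]
eef_rot: [[0.316, 0.949, -0.004], [0.949, -0.316, 0.001], [-0.001, -0.004, -1.0]]
force: [-0.4, 0.1, -1.0]
width: 0.089
```

>>> {"method": "send_rows", "body": {"motion": [{"tx": -0.02,"ty": 0.001,"tz": 0,"rx": 0,"ry": 0,"rz": 0,"grip": 0},{"tx": -0.06,"ty": 0.003,"tz": 0,"rx": 0,"ry": 0,"rz": 0,"grip": 0},{"tx": -0.11,"ty": 0.005,"tz": 0,"rx": 0,"ry": 0,"rz": 0,"grip": 0},{"tx": -0.16,"ty": 0.008,"tz": 0,"rx": 0,"ry": 0,"rz": 0,"grip": 0},{"tx": -0.21,"ty": 0.01,"tz": 0,"rx": 0,"ry": 0,"rz": 0,"grip": 0},{"tx": -0.26,"ty": 0.012,"tz": 0,"rx": 0,"ry": 0,"rz": 0,"grip": 0},{"tx": -0.31,"ty": 0.015,"tz": 0,"rx": 0,"ry": 0,"rz": 0,"grip": 0},{"tx": -0.35,"ty": 0.017,"tz": 0,"rx": 0,"ry": 0,"rz": 0,"grip": 0},{"tx": -0.375,"ty": 0.018,"tz": 0,"rx": 0,"ry": 0,"rz": 0,"grip": 0},{"tx": -0.383,"ty": 0.018,"tz": 0,"rx": 0,"ry": 0,"rz": 0,"grip": 0}]}}

```text
time: 6.92
ee_pos: [0.5331, -0.2839, 0.1928]
eef_rot: [[0.319, 0.948, -0.007], [0.948, -0.319, 0.002], [-0.0, -0.007, -1.0]]
force: [0.9, 0.5, -0.2]
width: 0.088
```

>>> {"method": "send_rows", "body": {"motion": [{"tx": 0,"ty": 0,"tz": 0,"rx": 0,"ry": 0,"rz": 0,"grip": 0},{"tx": 0,"ty": 0,"tz": 0,"rx": 0,"ry": 0,"rz": 0,"grip": 0}]}}

```text
time: 7.18
ee_pos: [0.5328, -0.2829, 0.1924]
eef_rot: [[0.318, 0.948, -0.008], [0.948, -0.318, 0.003], [0.0, -0.008, -1.0]]
force: [0.6, -0.2, -0.2]
width: 0.088
```

```bash
python3 - <<'E'
from h import *
s=env.state(); print(np.round(s["ee_pos"],4))
p=env.grab_frame("top"); a=p["color"][:,:,::-1]
p=env.grab_frame("scene"); b=p["color"][:,:,::-1]
cv2.imwrite("pics/s2.png",np.hstack([cv2.resize(a[120:320,320:520],(400,400)),cv2.resize(b[150:350,170:370],(400,400))]))
E
```

```text
[ 0.5328 -0.2829  0.1924]
```

View pics/s2.png

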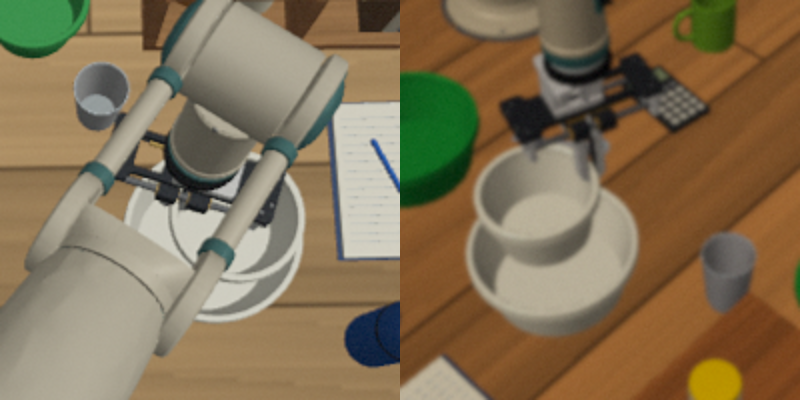

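The medium tub is held level above the large one, inside its outline. I'll lower it.

>>> {"method": "send_rows", "body": {"motion": [{"tx": 0,"ty": 0.002,"tz": 0.02,"rx": 0,"ry": 0,"rz": 0,"grip": 0},{"tx": 0,"ty": 0.002,"tz": 0.045,"rx": 0,"ry": 0,"rz": 0,"grip": 0},{"tx": 0,"ty": 0.002,"tz": 0.07,"rx": 0,"ry": 0,"rz": 0,"grip": 0},{"tx": 0,"ty": 0.002,"tz": 0.09,"rx": 0,"ry": 0,"rz": 0,"grip": 0},{"tx": 0,"ty": 0.002,"tz": 0.1,"rx": 0,"ry": 0,"rz": 0,"grip": 0},{"tx": 0,"ty": 0.002,"tz": 0.107,"rx": 0,"ry": 0,"rz": 0,"grip": 0},{"tx": 0,"ty": 0.002,"tz": 0.11,"rx": 0,"ry": 0,"rz": 0,"grip": 0},{"tx": 0,"ty": 0.002,"tz": 0.11,"rx": 0,"ry": 0,"rz": 0,"grip": 0}]}}

```text
time: 8.28
ee_pos: [0.5346, -0.2833, 0.0831]
eef_rot: [[0.318, 0.948, -0.007], [0.948, -0.318, 0.002], [-0.0, -0.007, -1.0]]
force: [0.4, 1.0, -0.9]
width: 0.087
```

>>> {"method": "send_rows", "body": {"motion": [{"tx": 0,"ty": 0,"tz": 0.002,"rx": 0,"ry": 0,"rz": 0,"grip": 0},{"tx": 0,"ty": 0,"tz": 0.003,"rx": 0,"ry": 0,"rz": 0,"grip": 0},{"tx": 0,"ty": 0,"tz": 0.003,"rx": 0,"ry": 0,"rz": 0,"grip": 0}]}}

```text
time: 8.65
ee_pos: [0.5348, -0.2834, 0.0804]
eef_rot: [[0.318, 0.948, -0.006], [0.948, -0.318, 0.002], [-0.0, -0.006, -1.0]]
force: [0.3, 0.4, 0.7]
width: 0.093
```

>>> {"method": "send_rows", "body": {"motion": [{"tx": 0,"ty": 0,"tz": 0,"rx": 0,"ry": 0,"rz": 0,"grip": 0.12},{"tx": 0,"ty": 0,"tz": 0,"rx": 0,"ry": 0,"rz": 0,"grip": 0.2},{"tx": 0,"ty": 0,"tz": 0,"rx": 0,"ry": 0,"rz": 0,"grip": 0.24},{"tx": 0,"ty": 0,"tz": 0,"rx": 0,"ry": 0,"rz": 0,"grip": 0.24},{"tx": 0,"ty": 0,"tz": -0.03,"rx": 0,"ry": 0,"rz": 0,"grip": 0.24},{"tx": 0,"ty": 0,"tz": -0.08,"rx": 0,"ry": 0,"rz": 0,"grip": 0.24},{"tx": 0,"ty": 0,"tz": -0.12,"rx": 0,"ry": 0,"rz": 0,"grip": 0.5},{"tx": 0,"ty": 0,"tz": -0.12,"rx": 0,"ry": 0,"rz": 0,"grip": 0.5}]}}

```text
time: 9.65
ee_pos: [0.5374, -0.2849, 0.2043]
eef_rot: [[0.318, 0.948, 0.001], [0.948, -0.318, -0.003], [-0.002, 0.001, -1.0]]
force: [-0.3, -1.2, -0.3]
width: 0.417
```

>>> {"method": "send_rows", "body": {"motion": [{"tx": 0.622,"ty": -0.254,"tz": 0.02,"rx": 0,"ry": 0,"rz": 0,"grip": 0.5},{"tx": 0.622,"ty": -0.254,"tz": 0.02,"rx": 0,"ry": 0,"rz": 0,"grip": 0.5},{"tx": 0.622,"ty": -0.254,"tz": 0.02,"rx": 0,"ry": 0,"rz": 0,"grip": 0.5},{"tx": 0.622,"ty": -0.254,"tz": 0.02,"rx": 0,"ry": 0,"rz": 0,"grip": 0.5},{"tx": 0.622,"ty": -0.254,"tz": 0.02,"rx": 0,"ry": 0,"rz": 0,"grip": 0.5},{"tx": 0.622,"ty": -0.254,"tz": 0.02,"rx": 0,"ry": 0,"rz": 0,"grip": 0.5},{"tx": 0.622,"ty": -0.254,"tz": 0.02,"rx": 0,"ry": 0,"rz": 0,"grip": 0.5},{"tx": 0.622,"ty": -0.254,"tz": 0.02,"rx": 0,"ry": 0,"rz": 0,"grip": 0.5},{"tx": 0.622,"ty": -0.254,"tz": 0.02,"rx": 0,"ry": 0,"rz": 0,"grip": 0.5},{"tx": 0.622,"ty": -0.254,"tz": 0.02,"rx": 0,"ry": 0,"rz": 0,"grip": 0.5}]}}

```text
time: 10.9
ee_pos: [0.4958, 0.3415, 0.182]
eef_rot: [[0.317, 0.948, -0.001], [0.948, -0.317, -0.004], [-0.004, 0.0, -1.0]]
force: [1.2, -1.2, 0.3]
width: 0.5
```

```bash
python3 - <<'E'
from h import *
s=env.state(); print(np.round(s["ee_pos"],4)); R=np.array(s["eef_rot"])
print("shift",(R.T@(np.array([.494,.386,.11])-s["ee_pos"])).round(4))
p=env.grab_frame("top")
a=p["color"][:,:,::-1]
p=env.grab_frame("scene"); b=p["color"][:,:,::-1]
print(fit(p,"tub_large",(277,247),52)[:3])
cv2.imwrite("pics/s3.png",np.hstack([cv2.resize(a[160:310,350:500],(400,400),interpolation=2),cv2.resize(b[210:340,180:310],(400,400),interpolation=2)]))
E
```

```text
[0.4958 0.3415 0.182 ]
shift [ 0.0419 -0.0158  0.0718]
(array([ 0.51517268, -0.34322119]), 4935.5, 5276.662730524666)
```

View pics/s3.png

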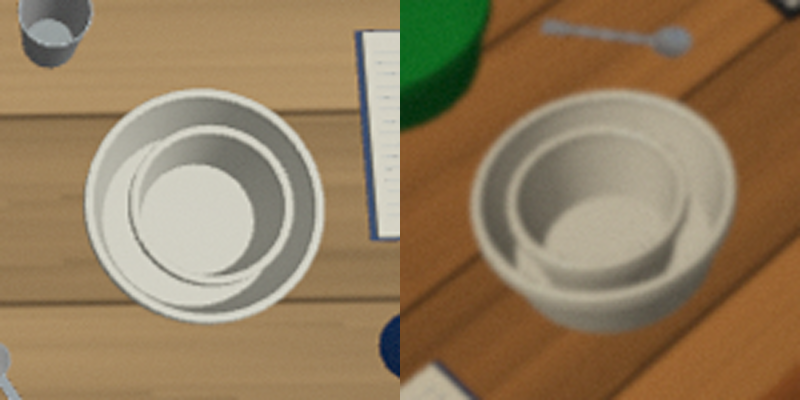

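The medium tub sits inside the large one, its rim level and about 6 mm to the -y side, as planned. Now the small tub.

>>> {"method": "send_rows", "body": {"motion": [{"tx": 0.042,"ty": -0.016,"tz": 0,"rx": 0,"ry": 0,"rz": 0,"grip": 0.5},{"tx": 0.042,"ty": -0.016,"tz": 0.03,"rx": 0,"ry": 0,"rz": 0,"grip": 0.5},{"tx": 0.042,"ty": -0.016,"tz": 0.06,"rx": 0,"ry": 0,"rz": 0,"grip": 0.5},{"tx": 0.042,"ty": -0.016,"tz": 0.07,"rx": 0,"ry": 0,"rz": 0,"grip": 0.5},{"tx": 0.042,"ty": -0.016,"tz": 0.07,"rx": 0,"ry": 0,"rz": 0,"grip": 0.5}]}}

```text
time: 11.62
ee_pos: [0.4924, 0.3894, 0.1104]
eef_rot: [[0.312, 0.95, -0.004], [0.95, -0.312, -0.002], [-0.003, -0.003, -1.0]]
force: [0.4, -0.2, 0.7]
width: 0.499
```

```bash
python3 - <<'E'
from h import *
s=env.state(); print(np.round(s["ee_pos"],4)); R=np.array(s["eef_rot"])
print("shift",(R.T@(np.array([.494,.386,.071])-s["ee_pos"])).round(4))
p=env.grab_frame("wrist"); cv2.imwrite("pics/w2.png",p["color"][100:480,:,::-1])
E
```

```text
[0.4924 0.3894 0.1104]
shift [-0.0026  0.0027  0.0394]
```

View pics/w2.png

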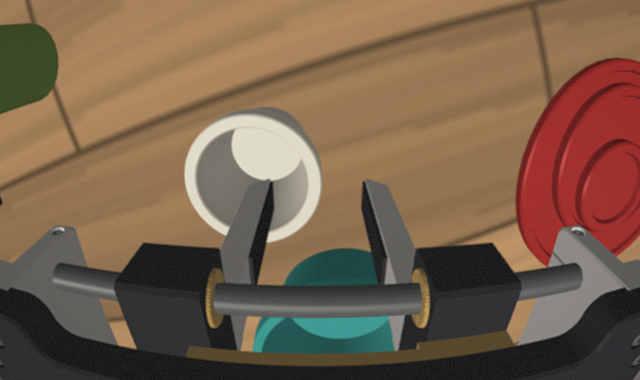

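The small rim (col ~313) lies between the fingertips (270 and 365). I'll descend and close.

>>> {"method": "send_rows", "body": {"motion": [{"tx": -0.003,"ty": 0.003,"tz": 0.01,"rx": 0,"ry": 0,"rz": 0,"grip": 0.5},{"tx": -0.003,"ty": 0.003,"tz": 0.025,"rx": 0,"ry": 0,"rz": 0,"grip": 0.5},{"tx": -0.003,"ty": 0.003,"tz": 0.039,"rx": 0,"ry": 0,"rz": 0,"grip": 0.5},{"tx": -0.003,"ty": 0.003,"tz": 0.039,"rx": 0,"ry": 0,"rz": 0,"grip": 0.3},{"tx": -0.003,"ty": 0.003,"tz": 0.039,"rx": 0,"ry": 0,"rz": 0,"grip": 0.15},{"tx": -0.003,"ty": 0.003,"tz": 0.039,"rx": 0,"ry": 0,"rz": 0,"grip": 0},{"tx": -0.003,"ty": 0.003,"tz": 0.039,"rx": 0,"ry": 0,"rz": 0,"grip": 0},{"tx": -0.003,"ty": 0.003,"tz": 0.039,"rx": 0,"ry": 0,"rz": 0,"grip": 0},{"tx": -0.003,"ty": 0.003,"tz": 0.039,"rx": 0,"ry": 0,"rz": 0,"grip": 0}]}}

```text
time: 12.8
ee_pos: [0.4952, 0.3863, 0.073]
eef_rot: [[0.312, 0.95, -0.001], [0.95, -0.312, -0.0], [-0.001, -0.001, -1.0]]
force: [-0.7, 0.2, 1.7]
width: 0.088
```

>>> {"method": "send_rows", "body": {"motion": [{"tx": 0,"ty": 0,"tz": -0.02,"rx": 0,"ry": 0,"rz": 0,"grip": 0},{"tx": 0,"ty": 0,"tz": -0.05,"rx": 0,"ry": 0,"rz": 0,"grip": 0},{"tx": 0,"ty": 0,"tz": -0.09,"rx": 0,"ry": 0,"rz": 0,"grip": 0},{"tx": 0,"ty": 0,"tz": -0.13,"rx": 0,"ry": 0,"rz": 0,"grip": 0},{"tx": 0,"ty": 0,"tz": -0.13,"rx": 0,"ry": 0,"rz": 0,"grip": 0},{"tx": 0,"ty": 0,"tz": -0.13,"rx": 0,"ry": 0,"rz": 0,"grip": 0}]}}

```text
time: 13.55
ee_pos: [0.4947, 0.3859, 0.2017]
eef_rot: [[0.312, 0.95, -0.003], [0.95, -0.312, -0.001], [-0.002, -0.002, -1.0]]
force: [-1.2, -0.3, -0.5]
width: 0.088
```

```bash
python3 - <<'E'
from h import *
s=env.state(); e=np.array(s["ee_pos"]); print(e.round(4)); R=np.array(s["eef_rot"])
p=env.grab_frame("top")
for n,rc in(("M",(236.9,429.1)),("L",(237.1,426.5))): print(n,backproj(p,rc,.084).round(4))
E
```

```text
[0.4947 0.3859 0.2017]
M [ 0.5111 -0.3528  0.084 ]
L [ 0.5107 -0.3464  0.084 ]
```

>>> {"method": "send_rows", "body": {"motion": [{"tx": -0.02,"ty": 0.0075,"tz": 0,"rx": 0,"ry": 0,"rz": 0,"grip": 0},{"tx": -0.06,"ty": 0.0225,"tz": 0,"rx": 0,"ry": 0,"rz": 0,"grip": 0},{"tx": -0.11,"ty": 0.0415,"tz": 0,"rx": 0,"ry": 0,"rz": 0,"grip": 0},{"tx": -0.16,"ty": 0.06,"tz": 0,"rx": 0,"ry": 0,"rz": 0,"grip": 0},{"tx": -0.21,"ty": 0.079,"tz": 0,"rx": 0,"ry": 0,"rz": 0,"grip": 0},{"tx": -0.26,"ty": 0.098,"tz": 0,"rx": 0,"ry": 0,"rz": 0,"grip": 0},{"tx": -0.31,"ty": 0.117,"tz": 0,"rx": 0,"ry": 0,"rz": 0,"grip": 0},{"tx": -0.36,"ty": 0.136,"tz": 0,"rx": 0,"ry": 0,"rz": 0,"grip": 0},{"tx": -0.4,"ty": 0.15,"tz": 0,"rx": 0,"ry": 0,"rz": 0,"grip": 0},{"tx": -0.42,"ty": 0.158,"tz": 0,"rx": 0,"ry": 0,"rz": 0,"grip": 0}]}}

```text
time: 14.85
ee_pos: [0.5113, -0.0657, 0.2007]
eef_rot: [[0.315, 0.949, -0.007], [0.949, -0.315, -0.003], [-0.005, -0.006, -1.0]]
force: [-0.5, 0.2, -1.3]
width: 0.087
```

>>> {"method": "send_rows", "body": {"motion": [{"tx": -0.02,"ty": 0.0075,"tz": 0,"rx": 0,"ry": 0,"rz": 0,"grip": 0},{"tx": -0.06,"ty": 0.0225,"tz": 0,"rx": 0,"ry": 0,"rz": 0,"grip": 0},{"tx": -0.11,"ty": 0.0415,"tz": 0,"rx": 0,"ry": 0,"rz": 0,"grip": 0},{"tx": -0.16,"ty": 0.06,"tz": 0,"rx": 0,"ry": 0,"rz": 0,"grip": 0},{"tx": -0.21,"ty": 0.079,"tz": 0,"rx": 0,"ry": 0,"rz": 0,"grip": 0},{"tx": -0.235,"ty": 0.088,"tz": 0,"rx": 0,"ry": 0,"rz": 0,"grip": 0},{"tx": -0.235,"ty": 0.088,"tz": 0,"rx": 0,"ry": 0,"rz": 0,"grip": 0},{"tx": -0.235,"ty": 0.088,"tz": 0,"rx": 0,"ry": 0,"rz": 0,"grip": 0}]}}

```text
time: 15.85
ee_pos: [0.5201, -0.3148, 0.2009]
eef_rot: [[0.315, 0.949, -0.008], [0.949, -0.315, -0.0], [-0.003, -0.008, -1.0]]
force: [-0.4, 0.3, -0.7]
width: 0.085
```

```bash
python3 - <<'E'
from h import *
s=env.state(); e=np.array(s["ee_pos"]); print(e.round(4)); R=np.array(s["eef_rot"])
print("shift",(R.T@(np.array([.5246,-.3187,.082])-e)).round(4)); print(s["width"],R.round(3).tolist())
p=env.grab_frame("wrist");a=p["color"][:,:,::-1]
p=env.grab_frame("scene"); b=p["color"][:,:,::-1]
cv2.imwrite("pics/s4.png",np.hstack([cv2.resize(a,(400,300)),cv2.resize(b[180:330,170:370],(400,300))]))
E
```

```text
[ 0.5201 -0.3148  0.2009]
shift [-0.002   0.0064  0.1188]
0.08546110354838632 [[0.315, 0.949, -0.008], [0.949, -0.315, -0.0], [-0.003, -0.008, -1.0]]
```

View pics/s4.png

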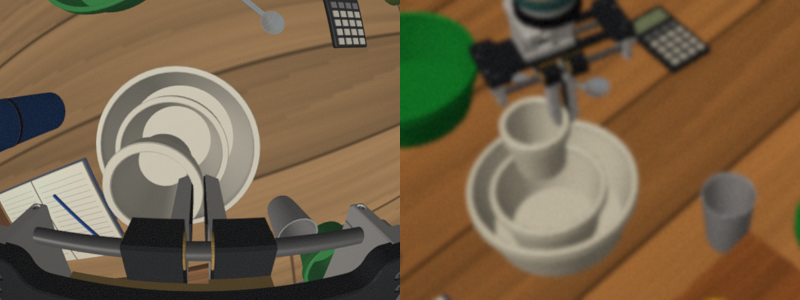

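The small tub is held upright above the medium's mouth. I'll lower it with the small correction.

>>> {"method": "send_rows", "body": {"motion": [{"tx": -0.002,"ty": 0.0055,"tz": 0.01,"rx": 0,"ry": 0,"rz": 0,"grip": 0},{"tx": -0.002,"ty": 0.0055,"tz": 0.03,"rx": 0,"ry": 0,"rz": 0,"grip": 0},{"tx": -0.002,"ty": 0.006,"tz": 0.055,"rx": 0,"ry": 0,"rz": 0,"grip": 0},{"tx": -0.002,"ty": 0.006,"tz": 0.08,"rx": 0,"ry": 0,"rz": 0,"grip": 0},{"tx": -0.002,"ty": 0.006,"tz": 0.1,"rx": 0,"ry": 0,"rz": 0,"grip": 0},{"tx": -0.002,"ty": 0.0065,"tz": 0.11,"rx": 0,"ry": 0,"rz": 0,"grip": 0},{"tx": -0.002,"ty": 0.0065,"tz": 0.116,"rx": 0,"ry": 0,"rz": 0,"grip": 0},{"tx": -0.002,"ty": 0.0065,"tz": 0.118,"rx": 0,"ry": 0,"rz": 0,"grip": 0},{"tx": -0.002,"ty": 0.0065,"tz": 0.118,"rx": 0,"ry": 0,"rz": 0,"grip": 0}]}}

```text
time: 17.08
ee_pos: [0.5256, -0.3188, 0.0838]
eef_rot: [[0.314, 0.95, -0.007], [0.95, -0.314, -0.002], [-0.004, -0.006, -1.0]]
force: [0.3, 0.6, -0.7]
width: 0.084
```

>>> {"method": "send_rows", "body": {"motion": [{"tx": 0,"ty": 0,"tz": 0.001,"rx": 0,"ry": 0,"rz": 0,"grip": 0},{"tx": 0,"ty": 0,"tz": 0.002,"rx": 0,"ry": 0,"rz": 0,"grip": 0},{"tx": 0,"ty": 0,"tz": 0.002,"rx": 0,"ry": 0,"rz": 0,"grip": 0.12},{"tx": 0,"ty": 0,"tz": 0.002,"rx": 0,"ry": 0,"rz": 0,"grip": 0.18},{"tx": 0,"ty": 0,"tz": 0.002,"rx": 0,"ry": 0,"rz": 0,"grip": 0.22},{"tx": 0,"ty": 0,"tz": 0.002,"rx": 0,"ry": 0,"rz": 0,"grip": 0.22},{"tx": 0,"ty": 0,"tz": -0.02,"rx": 0,"ry": 0,"rz": 0,"grip": 0.22},{"tx": 0,"ty": 0,"tz": -0.06,"rx": 0,"ry": 0,"rz": 0,"grip": 0.22},{"tx": 0,"ty": 0,"tz": -0.12,"rx": 0,"ry": 0,"rz": 0,"grip": 0.22},{"tx": 0,"ty": 0,"tz": -0.12,"rx": 0,"ry": 0,"rz": 0,"grip": 0.22}]}}

```text
time: 18.32
ee_pos: [0.5291, -0.3205, 0.2094]
eef_rot: [[0.313, 0.95, 0.002], [0.95, -0.313, -0.009], [-0.008, 0.005, -1.0]]
force: [-0.3, 0.7, 0.5]
width: 0.22
```

>>> {"method": "send_rows", "body": {"motion": [{"tx": 0.06,"ty": -0.02,"tz": -0.03,"rx": 0,"ry": 0,"rz": 0,"grip": 0.22},{"tx": 0.12,"ty": -0.05,"tz": -0.03,"rx": 0,"ry": 0,"rz": 0,"grip": 0.22},{"tx": 0.18,"ty": -0.07,"tz": -0.03,"rx": 0,"ry": 0,"rz": 0,"grip": 0.22},{"tx": 0.24,"ty": -0.09,"tz": -0.03,"rx": 0,"ry": 0,"rz": 0,"grip": 0.22},{"tx": 0.3,"ty": -0.11,"tz": -0.03,"rx": 0,"ry": 0,"rz": 0,"grip": 0.22},{"tx": 0.36,"ty": -0.13,"tz": -0.03,"rx": 0,"ry": 0,"rz": 0,"grip": 0.22},{"tx": 0.36,"ty": -0.13,"tz": -0.03,"rx": 0,"ry": 0,"rz": 0,"grip": 0.22},{"tx": 0.36,"ty": -0.13,"tz": -0.03,"rx": 0,"ry": 0,"rz": 0,"grip": 0.22}]}}

```text
time: 19.32
ee_pos: [0.518, 0.0627, 0.2352]
eef_rot: [[0.311, 0.95, 0.001], [0.95, -0.311, -0.01], [-0.009, 0.004, -1.0]]
force: [0.2, -0.3, -0.3]
width: 0.224
```

```bash
python3 - <<'E'
from h import *
s=env.state(); print(np.round(s["ee_pos"],4),np.round(s["force"],1))
p=env.grab_frame("top");a=p["color"][:,:,::-1]
print(fit(p,"tub_large",(237,426),52)[:3])
p=env.grab_frame("scene"); b=p["color"][:,:,::-1]
cv2.imwrite("pics/s5.png",np.hstack([cv2.resize(a[160:310,350:500],(400,400),interpolation=2),cv2.resize(b[210:340,180:310],(400,400),interpolation=2)]))
E
```

```text
[0.518  0.0627 0.2352] [ 0.2 -0.3 -0.3]
(array([ 0.5137897, -0.3460367]), 6222.5, 6269.460781397531)
```

View pics/s5.png

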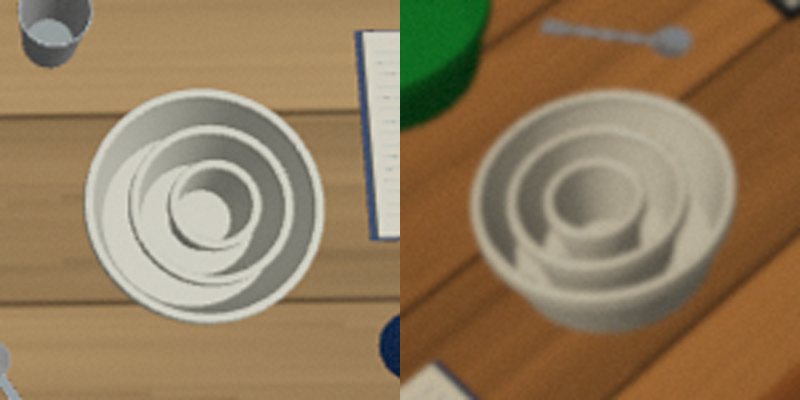

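The nest is complete: three concentric rims (top crop centres about (204,205), (211,205) and (215,204)), all level. The large tub hasn't moved and the arm is clear.

```bash
python3 -c "
from rig import env
print(env.hand_in())"
```

```text
the job is handed in; nothing more can be done
None
```

The three off-white tubs are nested and standing upright on the desk, and the job was handed in at about 19 s of the 64 s allowed; no verdict is reported. I gripped the medium tub by its rim and set it in the large one, then did the same with the small tub. Each was released within about 2 mm of the floor below it.

**Last checks:** The top and scene pictures show three level rims. The medium tub is about 6 mm off the large tub's centre, and the small one about 4 mm off the medium's. The large tub's fitted position is within 1 mm of where it started. Forces stayed within about 3 N in the readings after each move, and the gripper was clear of everything at the end.

**Bystanders and look-alikes:** The arm passed above or clear of all of them and I saw no contact. I did not re-measure each one's position at the end. No check failed. The only disagreement was 2–4 mm between the two cameras, about what their calibration allows.

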